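# Thread ring crispbreads onto their display pole and hang them on the stand

### The job

Take the display pole off its stand by its wooden handle, thread it through all three ring crispbreads where they stand in the drying rack, lift them out together on the pole, and hang the loaded pole back in both notches of the stand, the way it lay before, with the breads between the uprights. The breads are brittle and their hand-punched holes are off-centre, so feel for each hole and never push the pole hard against a bread. Leave the bell, the roll of tape and the paper packet where they are.

Things in the scene. Friction and masses are not known exactly. Their poses are not given: they have to be found in the camera images.
- pole: Display pole: wooden handle with flat sides (24 wide, 26 high, 64 mm long) and a steel rod 12 mm across with a blunt flat end (1.5 mm chamfer). Origin in the middle of the handle, on the rod's axis; the rod runs along the body's -y, z is up at rest. 130 g, centre of mass 81 mm from the origin towards the tip. At the start it rests, empty, in the stand.
- pole_tip (a point): Centre of the blunt end of the pole's rod, 172 mm from the pole's origin along its -y.
- stand: Fixed wooden stand: board 74 x 150 x 14 mm with two uprights 12 mm thick, middles at y = +56 and -56 mm in its frame. Each has a notch in its top, 15 mm wide at the flat floor (79 mm up), flaring to 27 mm at 97 mm; tops at 100 mm. Origin on the counter under its middle. The pole rests along the stand's y axis, handle beyond the +y upright, tip beyond the -y one.
- stand_rest (a point): Point on the axis of the resting pole, midway between the uprights, 85 mm over the counter. The middle of the handle of the pole at rest lies 102 mm from it along the stand's +y (within 4 mm at the start). Behind it a wall shelf hangs 0.5 m over the counter, from 0.66 m ahead of the robot.
- rack: Fixed wooden rack: two rails along y (21 mm to each side, 18 mm up) on cross feet, with pairs of pins, 74 mm high, on the rails between slots 20 mm apart. Origin on the counter under the middle bread. The breads stand on edge in the slots at y = +20, 0, -20 mm, any bread in any of them; slots at -40 and -60 are empty. Between the pins the way along y is free above 31 mm; the pole enters from +y.
- bread_a: Brown ring crispbread on edge, 92 mm across, 11 mm thick, about 40 g. Origin in the middle of its outline, 65 mm over the counter in the rack; y is the bread's axis, z up. Its round hole is 19 mm wide, punched by hand: its centre lies 4 to 8 mm from the origin, to either side (x) or above, never more than 1 mm below. Each bread differs; the pose does not tell it.
- bread_b: As bread_a, its hole elsewhere. A bread has 3 mm of play in its slot and leans on the pins when pushed along y. It is rolled or lifted on the rails by less than 1 N sideways or upwards, but cannot be pressed down; moved sideways it climbs on a rail, about 1 mm for 2 mm.
- bread_c: As bread_a, its hole elsewhere. A bread breaks if the pole presses on it with more than 15 N.
- bell: White counter bell, 74 mm across, 57 mm high; bystander. Origin at its underside.
- tape: Roll of tape lying flat, 98 mm across, 25 mm high; bystander. Origin at its underside.
- packet: Flat brown paper packet, 62 x 100 x 14 mm, near the rack; bystander. Origin at its underside.
Not all that is in view belongs to the job. Leave any green look-alike of the bread_b alone.

How it is judged (in metres and radians):
On the way, in this order (a step that is already met when the one before it is completed fails the run):
1. the rod is through all three breads while they still stand in the rack (x of bread_a in the frame of pole between -0.014 and 0.014 m and z of bread_a in the frame of pole between -0.014 and 0.014 m and y of bread_a in the frame of pole between -0.16 and -0.04 m and x of bread_b in the frame of pole between -0.014 and 0.014 m and z of bread_b in the frame of pole between -0.014 and 0.014 m and y of bread_b in the frame of pole between -0.16 and -0.04 m and x of bread_c in the frame of pole between -0.014 and 0.014 m and z of bread_c in the frame of pole between -0.014 and 0.014 m and y of bread_c in the frame of pole between -0.16 and -0.04 m and height (world z) of each of bread_a, bread_b, bread_c below 0.085 m and horizontal distance between each of bread_a, bread_b, bread_c and rack below 0.05 m), for 0.1 s.
2. all three breads are lifted clear of the rack on the pole (x of bread_a in the frame of pole between -0.014 and 0.014 m and z of bread_a in the frame of pole between -0.014 and 0.014 m and y of bread_a in the frame of pole between -0.16 and -0.04 m and x of bread_b in the frame of pole between -0.014 and 0.014 m and z of bread_b in the frame of pole between -0.014 and 0.014 m and y of bread_b in the frame of pole between -0.16 and -0.04 m and x of bread_c in the frame of pole between -0.014 and 0.014 m and z of bread_c in the frame of pole between -0.014 and 0.014 m and y of bread_c in the frame of pole between -0.16 and -0.04 m and height (world z) of each of bread_a, bread_b, bread_c above 0.145 m), for 0.2 s.
At the end, for the whole second after the job is handed in: The pole rests level in both notches of the stand (its axis within 6 mm sideways and 5 mm in height of the resting line, its handle beyond the +y upright and 90 to 114 mm from the middle of the stand), with all three breads hanging on the rod between the two uprights; all at rest (x of bread_a in the frame of pole between -0.014 and 0.014 m and z of bread_a in the frame of pole between -0.014 and 0.014 m and y of bread_a in the frame of pole between -0.16 and -0.04 m and x of bread_b in the frame of pole between -0.014 and 0.014 m and z of bread_b in the frame of pole between -0.014 and 0.014 m and y of bread_b in the frame of pole between -0.16 and -0.04 m and x of bread_c in the frame of pole between -0.014 and 0.014 m and z of bread_c in the frame of pole between -0.014 and 0.014 m and y of bread_c in the frame of pole between -0.16 and -0.04 m and x of pole in the frame of stand_rest between -0.006 and 0.006 m and y of pole in the frame of stand_rest between 0.09 and 0.114 m and x of pole_tip in the frame of stand_rest between -0.006 and 0.006 m and z of pole in the frame of stand_rest between -0.005 and 0.005 m and z of pole_tip in the frame of stand_rest between -0.005 and 0.005 m and y of bread_a in the frame of stand_rest between -0.05 and 0.05 m and linear speed of each of bread_a, bread_b, bread_c below 0.08 m/s and y of bread_b in the frame of stand_rest between -0.05 and 0.05 m and y of bread_c in the frame of stand_rest between -0.05 and 0.05 m and linear speed of pole below 0.03 m/s); the robot touches nothing.
It fails at once if the pole presses a bread with more than 15 N (it breaks) (contact force between pole and bread_a above 15 N or contact force between pole and bread_b above 15 N or contact force between pole and bread_c above 15 N).
It fails at once if the bell, the tape or the packet is moved by more than 25 mm (distance of any of bell, tape, packet from where it was at the start of the episode above 0.025 m).
It also fails if it takes over 72 s, if anything falls off the work surface, if the arm or the gripper's body presses on something with over 40 N, if the wrist force passes 120 N, or if a joint passes its speed limit or range.

### The arm

A 7-joint arm with a two-finger parallel gripper is mounted at the origin on a cart in front of the work surface, level with it; the furniture and walls round the work are solid. World frame = base frame: x ahead of the robot, y to its left, z up, the work surface at z = 0. Lengths are in m, angles in degrees, forces in N, time in s.
With the tool pointing down it reaches from about 0.425 to 0.875 m from the base axis. Payload 4.7 kg.
Tool frame: the origin (TCP) lies between the finger pads; the fingertips stand 8 mm ahead of it and the grasp point (between the pads) lies 11 mm behind it; z points along the fingers, y is the line along which they close (so a half turn about z gives the same grasp; the last joint's range is limited). The gripper opens to 87 mm and grips with 3 to 60 N. Pads are 19 mm wide; open, the fingers measure 117 mm over their backs; the gripper's body (75 mm by 190 mm) begins 51 mm behind the grasp point.
Start: joints at [73.574, 18.392, -4.016, 83.108, 1.295, 78.541, -3.26], TCP at [0.193, -0.621, 0.231] pointing down, gripper open.
Joint ranges: [-163.93, 163.93], [-17.29, 119.83], [-79.2, 71.16], [3.27, 140.29], [-89.18, 269.18], [5.43, 117.66], [-154.24, 154.24]. Speed limits (degrees/s): [147.25, 147.25, 180, 180, 180, 180, 180].

### API

Orientations are given as [roll, pitch, yaw] about the fixed x, y, z axes, in that order (R = Rz(yaw) Ry(pitch) Rx(roll)).
In Python, from cell import env, viewer gives the robot as it stands. The module is installed in compiled form; this text tells all that it offers.
- The arm moves only by the tool arm_command, never from a script. Its argument "series" is a list of rows, each a list of 2 entries, a list of its own where there are three numbers: the shift along the tool's x, y, z in mm, then the turn about the tool's z in rad. A call has exactly 5 rows; each row is the pose to reach, as a shift and turn from the pose commanded when the call began, along the tool's axes at that moment; what a row does not reach only later rows make up. A row lasts 1/10 s, in which the tool goes at most 50 mm and 8.59 degrees, less where a joint would pass 70% of its speed; a pose out of reach is approached as far as the arm can. A call with a gripper value outside its range is refused whole. "grip" is the gripper command: -1 is fully open, 1 is shut, values between are in proportion, set as the call begins (left out, the last holds). The fingers move at their own pace and stop on an object; "grip_force" is the grip in N (left out, the last holds). Time passes only in rows, so rows that repeat a pose let the fingers close, or fill a call up. It gives the time, the measured TCP pose, the force, the opening and the grip force at its end, in the units of the state.
- env.get_obs(): the state, without advancing time (a new reading comes with each control period).
- viewer.read_camera(name): name is "scene" or "top" or "wrist"; returns (picture, depth): 480x640x3 uint8, blue, green, red; 480x640 float32, m along the optical axis (not along the pixel's ray), 0 where there is no reading.
- viewer.calibration(name): a dict with "K" (3x3 intrinsics, pixels), "T" (4x4, takes a point from camera to world coordinates); the wrist camera has in their place "hand_eye" (4x4, takes a point from camera to tool coordinates, whose origin is the TCP and whose axes are the flange's). Camera axes: x right, y up, looking along -z (the intrinsics and any distortion apply to the point x, -y, -z); pixel columns grow to the right and rows downward; lengths in m; the calibration is good to about 2 mm. A picture is of the moment at which its call begins: read the wrist's pose just before it. calibration takes no time and is no camera call.
- env.sign_off(): hands the job in; it is judged then, once.
The state is a dict: "time_s": time; "qpos": joint angles; "joint_velocities": joint speeds; "effort": joint torques, N m; "tool_pos": TCP position; "tool_rot": TCP orientation; "force": force on the tool from outside, world axes, zero at the start; "wrist_torque": the same for the moment, N m; "grip_width": finger opening in m; "grasp_force": force on a finger pad.
Only numpy, scipy, OpenCV 4.12 (cv2) and the standard library are available. Lean on these libraries where they do the work, as an engineer would, in place of code of your own. Each camera call takes 0.05 s, during which the arm holds its last target. There are 200 camera calls.

## Working session

There is one attempt and no reset: what is moved stays moved. The work goes in short steps, Python scripts to look and compute and a tool call to move; the robot and the scene stay as the last step left them, time stands still between calls to the robot, and variables do not carry over. Pictures are saved under pics/ and viewed, at most 10 in all, crops included, and the job is handed in when it is done.

Besides the shell and the picture viewer there is one more tool, called by a JSON object that holds its "method" and its "body". arm_command: Moves the arm, as the interface text tells. Its arguments: {"type":"object","properties":{"series":{"type":"array"},"grip":{"type":"number"},"grip_force":{"type":"number"}},"required":["series"]}

```bash
mkdir -p pics
python3 - <<'E'
from cell import env, viewer
import cv2,numpy as np
o=env.get_obs(); print(o)
for n in ("scene","top"):
    p,d=viewer.read_camera(n); cv2.imwrite(f"pics/{n}0.png",p); np.savez(f"pics/{n}0.npz",p=p,d=d)
    c=viewer.calibration(n); print(n,c)
print(viewer.calibration("wrist"))
E
```

```text
{'time_s': 0.0, 'qpos': array([73.57256578, 18.43813036, -4.01575505, 83.17520563,  1.29545389,
       78.53917342, -3.26005094]), 'joint_velocities': array([ 0.02749188, -0.03920044, -0.07320644, -0.04453513, -0.01966156,
        0.0378935 , -0.0302432 ]), 'effort': array([ 4.96910325e-04, -4.91293788e+01, -4.03623031e-01, -3.12533033e+01,
       -6.39680726e-02,  4.38070914e-02,  1.81966166e-04]), 'tool_pos': array([ 0.19238745, -0.62031991,  0.22946939]), 'tool_rot': array([-1.79892758e+02,  6.07388762e-03,  1.72374480e+01]), 'force': array([-0.25926965, -0.1684882 , -0.20486967]), 'wrist_torque': array([-0.01591576,  0.08291091, -0.01259654]), 'grasp_force': 0.0, 'grip_width': 0.0867995582121556}
scene {'K': array([[511.49585109,   0.        , 320.06321404],
       [  0.        , 511.49585109, 239.95802346],
       [  0.        ,   0.        ,   1.        ]]), 'T': array([[-0.72588205,  0.35160515, -0.59115909, -0.55296878],
       [-0.68780418, -0.3767339 ,  0.62048124,  1.13410185],
       [-0.00454527,  0.85699789,  0.51529987,  0.97189201],
       [ 0.        ,  0.        ,  
[... 258 characters left out ...]

       [-0.99949961,  0.02369268, -0.02095685,  0.05926692],
       [-0.01970742,  0.0517921 ,  0.99846342,  1.35581574],
       [ 0.        ,  0.        ,  0.        ,  1.        ]])}
{'K': array([[421.80451625,   0.        , 322.71983055],
       [  0.        , 421.80451625, 238.35409487],
       [  0.        ,   0.        ,   1.        ]]), 'hand_eye': array([[-2.77315877e-05,  9.69401331e-01,  2.45481278e-01,
         6.63861743e-02],
       [ 9.99999973e-01,  8.36405461e-05, -2.17326837e-04,
         1.41049949e-03],
       [-2.31209114e-04,  2.45481266e-01, -9.69401307e-01,
        -1.53764783e-01],
       [ 0.00000000e+00,  0.00000000e+00,  0.00000000e+00,
         1.00000000e+00]])}
```

View pics/top0.png

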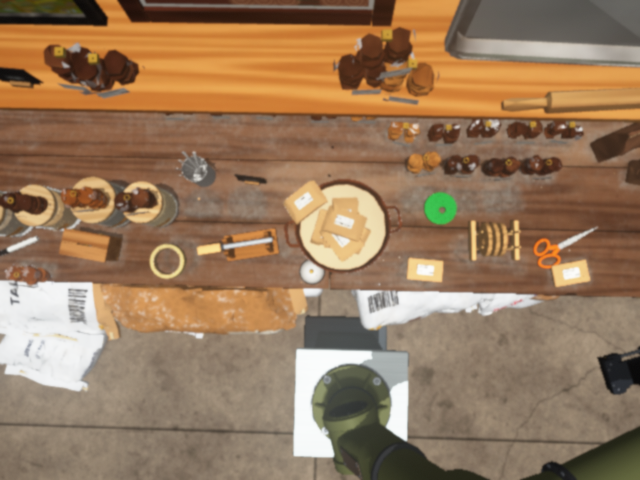

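View pics/scene0.png

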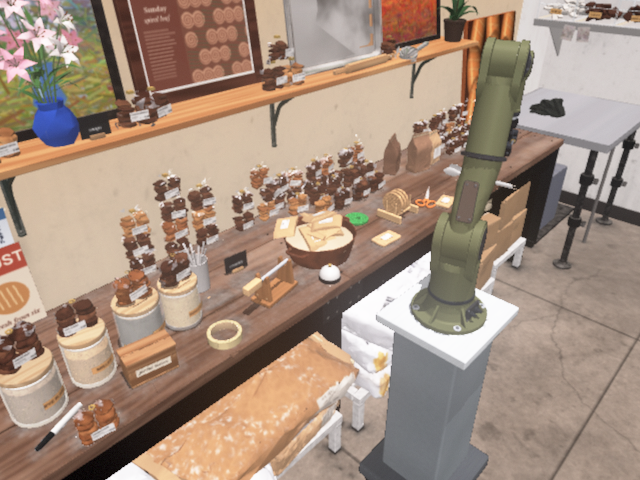

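The top view shows the stand at about (250,245) with its handle to the left at (209,250), and the rack at (495,240). The bell is at (312,271), the tape at (167,261), the packet at (425,270) and the green decoy at (440,208). Next I'll take enlarged crops of the stand and rack.

```bash
cat > h.py <<'E'
import numpy as np
from scipy.spatial.transform import Rotation as R
from cell import env, viewer
def ray(c,T,u,v):
    K=c["K"]; d=np.array([(u-K[0,2])/K[0,0],-(v-K[1,2])/K[1,1],-1.0]); return T[:3,3],T[:3,:3]@d
def at_z(c,T,u,v,z):
    o,d=ray(c,T,u,v); return o+d*(z-o[2])/d[2]
def wristT(o,c):
    T=np.eye(4);T[:3,:3]=R.from_euler('xyz',o["tool_rot"],degrees=True).as_matrix();T[:3,3]=o["tool_pos"]; return T@c["hand_eye"]
E
python3 - <<'E'
from h import *
import cv2
z=np.load("pics/top0.npz");p,d=z["p"],z["d"]
a=cv2.resize(p[220:275,190:290],None,fx=8,fy=5.4,interpolation=cv2.INTER_CUBIC)
a=cv2.resize(p[222:272,190:290],(800,400),interpolation=cv2.INTER_CUBIC)
b=cv2.resize(p[210:290,400:540],(800,457),interpolation=cv2.INTER_CUBIC)[:,:]
cv2.imwrite("pics/c.png",cv2.resize(np.vstack([a,b]),(560,600)))
c=viewer.calibration("top")
for n,u,v in [("handle",209,250),("stand",250,245),("rack",495,240),("packet",425,270),("bell",312,271),("green",440,208),("tape",167,261),("sciss",547,252),("bowl",343,225)]:
    zz=d[v,u]; o,r=ray(c,c["T"],u,v); print(n,(o+r*zz).round(3))
E
```

```text
handle [0.421 0.394 0.1  ]
stand [0.441 0.3   0.011]
rack [ 0.466 -0.365  0.102]
packet [ 0.382 -0.199  0.015]
bell [0.371 0.119 0.059]
green [ 0.561 -0.243 -0.002]
tape [ 0.389  0.542 -0.   ]
sciss [ 0.442 -0.55  -0.005]
bowl [0.491 0.038 0.16 ]
```

View pics/c.png

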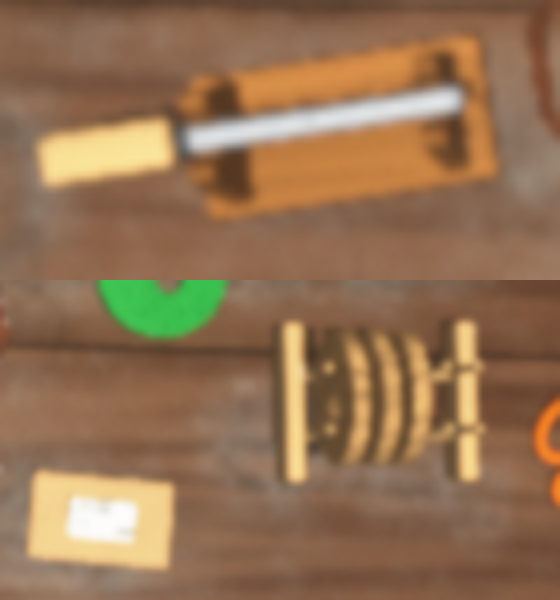

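The crop shows the pole running slightly off world y: in the crop the handle is at (105,150) and the tip at (460,98). The rack is nearly axis-aligned, with the breads at crop columns 345, 385 and 415. I'll look at the outer bread faces with the wrist camera from the side, starting on the -y side.

{"method": "arm_command", "body": {"series": [[[41,-8,23],0.1],[[82,-16,46],0.2],[[123,-24,69],0.3],[[165,-31,92],0.301],[[206,-39,115],0.301]], "grip": -1}}

```text
time_s: 0.6
tool_pos: [0.379, -0.5214, 0.1143]
tool_rot: [-180.0, 0.0, -0.0]
force: [0.4, -0.9, 0.7]
grip_width: 0.0869
grasp_force: 0.0
```

{"method": "arm_command", "body": {"series": [[[23,-12,15],0],[[23,-12,15],0],[[23,-12,15],0],[[23,-12,15],0],[[23,-12,15],0]]}}

```text
time_s: 1.1
tool_pos: [0.3992, -0.5124, 0.1014]
tool_rot: [179.9, -0.0, -0.2]
force: [-0.3, 0.5, 0.6]
grip_width: 0.0869
grasp_force: 0.0
```

Run:
```python
from h import *
import cv2
o=env.get_obs(); print(o["time_s"],o["tool_pos"],o["tool_rot"])
p,d=viewer.read_camera("wrist"); np.savez("pics/w1.npz",p=p,d=d,T=wristT(o,viewer.calibration("wrist"))); cv2.imwrite("pics/w1.png",p)
```

```text
1.1 [ 0.39922107 -0.51235557  0.10142425] [ 1.79901111e+02 -4.74299069e-03 -1.84204071e-01]
```

{"method": "arm_command", "body": {"series": [[[0,-48,0],0],[[0,-97,0],0],[[0,-145,0],0],[[0,-194,0],0],[[0,-242,0],0]]}}

```text
time_s: 1.65
tool_pos: [0.4003, -0.2676, 0.1012]
tool_rot: [179.9, -0.1, -0.1]
force: [0.7, 0.3, 0.6]
grip_width: 0.0869
grasp_force: 0.0
```

{"method": "arm_command", "body": {"series": [[[0,-48,0],0],[[0,-48,0],0],[[0,-48,0],0],[[0,-48,0],0],[[0,-48,0],0]]}}

```text
time_s: 2.15
tool_pos: [0.4007, -0.2224, 0.1007]
tool_rot: [180.0, -0.0, -0.2]
force: [-0.1, -0.5, 0.8]
grip_width: 0.087
grasp_force: 0.0
```

Run:
```python
from h import *
import cv2
o=env.get_obs(); print(o["time_s"],o["tool_pos"],o["tool_rot"])
p,d=viewer.read_camera("wrist"); T=wristT(o,viewer.calibration("wrist"));np.savez("pics/w2.npz",p=p,d=d,T=T); cv2.imwrite("pics/w2.png",p)
q=np.load("pics/w1.npz")
def proj(T,P):
    K=viewer.calibration("wrist")["K"];c=np.linalg.inv(T)@np.append(P,1);return K[0,2]+K[0,0]*c[0]/-c[2],K[1,2]-K[1,1]*c[1]/-c[2]
ims=[]
for (pp,TT,y) in ((q["p"],q["T"],-.39),(p,T,-.342)):
    u,v=proj(TT,np.array([.466,y,.065])); print(u,v)
    u=int(np.clip(u,100,540));v=int(np.clip(v,110,370))
    ims.append(cv2.resize(pp[v-110:v+110,u-100:u+100],(400,440),interpolation=cv2.INTER_CUBIC)); print(u-100,v-110)
cv2.imwrite("pics/w12.png",np.hstack(ims))
```

```text
2.15 [ 0.40065367 -0.22235016  0.10074272] [ 1.79978524e+02 -2.43554262e-02 -1.86770384e-01]
38.57868365451634 132.61730298801314
0 22
592.9722352584602 134.16606730049403
440 24
```

View pics/w12.png

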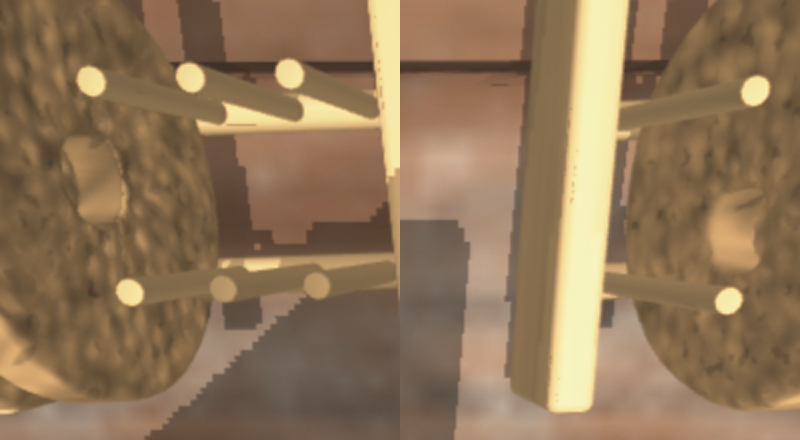

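Both crops show the hole of the outer bread. On the left (bread at -20, -y face) the rim spans about x 62–127 and y 135–222, with pin tops at (90,80), (190,77), (290,73) and (130,292), (223,288), (317,285). On the right (bread at +20, +y face) the hole spans about x 710–765 and y 190–272, with pin tops at (755,90) and (729,300). Now I'll convert these to positions.

Run:
```python
from h import *
c=viewer.calibration("wrist")
W=[np.load("pics/w1.npz"),np.load("pics/w2.npz")]
off=[(0,22),(440,24)]
def P(i,u,v):
    w=W[i];r,cc=int(round(v)),int(round(u)); z=np.median(w["d"][r-1:r+2,cc-1:cc+2]); o,d=ray(c,w["T"],u,v); return o+d*z
def px(i,x,y): return x/2+off[i][0]-.25, y/2+off[i][1]-.25
print("pins")
for i,pts in ((0,[(90,80),(190,77),(290,73),(130,292),(223,288),(317,285)]),(1,[(355,90),(329,300)])):
    for q in pts: print(i,q,(P(i,*px(i,*q))*1e3).round(1))
print("counter",[(P(0,*px(0,*q))*1e3).round(1)[2] for q in ((300,400),(250,30))],[(P(1,*px(1,*q))*1e3).round(1)[2] for q in ((30,300),(30,30))])
# face planes
face={0:[(150,100),(160,200),(60,250),(100,250),(150,350),(180,180),(30,120),(100,350)],1:[(270,190),(260,260),(290,350),(350,340),(290,150),(340,150),(360,370),(255,230)]}
holes={0:[(62,150),(80,135),(105,137),(122,165),(127,190),(118,218),(95,222),(78,205),(66,180)],1:[(309,232),(313,205),(325,195),(345,190),(312,255),(325,268),(345,272),(362,262)]}
for i in (0,1):
    F=np.array([P(i,*px(i,*q)) for q in face[i]]); A=np.c_[F[:,0],F[:,2],np.ones(len(F))]
    s,res,_,_=np.linalg.lstsq(A,F[:,1],rcond=None); print("plane y=ax+bz+c",s, "resid mm",((A@s-F[:,1])*1e3).round(1))
    H=[]
    for q in holes[i]:
        o,d=ray(c,W[i]["T"],*px(i,*q)); t=(s[0]*o[0]+s[1]*o[2]+s[2]-o[1])/(d[1]-s[0]*d[0]-s[1]*d[2]); H.append(o+t*d)
    H=np.array(H)*1e3; print(H.round(1)); 
    B=np.c_[2*H[:,0],2*H[:,2],np.ones(len(H))]; k=np.linalg.lstsq(B,H[:,0]**2+H[:,2]**2,rcond=None)[0]; print("hole",k[:2].round(1),"r",np.sqrt(k[2]+k[0]**2+k[1]**2))
```

```text
pins
0 (90, 80) [ 493.5 -402.8   73.8]
0 (190, 77) [ 494.  -422.8   73.6]
0 (290, 73) [ 494.8 -442.9   73.4]
0 (130, 292) [ 451.5 -404.3   73.7]
0 (223, 288) [ 452.2 -424.1   73.4]
0 (317, 285) [ 452.8 -444.2   73.6]
1 (355, 90) [ 491.6 -342.5   73.6]
1 (329, 300) [ 449.7 -344.    73.6]
counter [np.float64(-1.1), np.float64(-1.6)] [np.float64(-1.0), np.float64(-0.9)]
plane y=ax+bz+c [-0.04778421  0.00448193 -0.37713018] resid mm [ 4.4 -1.3 -0.8 -1.1  1.2 -2.  -1.7  1.2]
[[ 479.6 -399.7   81.1]
 [ 483.  -399.9   75.1]
 [ 483.3 -399.9   66.9]
 [ 478.  -399.7   61.9]
 [ 472.8 -399.4   61. ]
 [ 466.8 -399.1   65.4]
 [ 465.9 -399.1   73.4]
 [ 469.3 -399.2   78.2]
 [ 474.  -399.4   80.9]]
hole [475.   71.1] r 9.752167562199903
plane y=ax+bz+c [ 0.05177909  0.00635587 -0.37255838] resid mm [-0.2  0.2 -0.2  0.1 -0.1  0.1  0.   0.2]
[[ 463.5 -348.2   56.6]
 [ 469.4 -347.9   57.1]
 [ 471.5 -347.8   61. ]
 [ 472.4 -347.7   67.5]
 [ 458.4 -348.5   58.5]
 [ 455.8 -348.6   63.6]
 [ 455.3 -348.5   70.5]
 [ 457.7 -348.4   75.4]]
hole [463.8  66.5] r 9.697961032258858
```

The holes come out cleanly: first bread (x 0.464, z 0.067) and third bread (x 0.475, z 0.072). The rack centre is near (0.4716, -0.3733) with a yaw of about 2°. Next I go to the stand.

{"method": "arm_command", "body": {"series": [[[16,-30,-28],-0.148],[[32,-60,-56],-0.296],[[48,-90,-84],-0.444],[[64,-120,-112],-0.592],[[80,-150,-140],-0.74]]}}

```text
time_s: 2.7
tool_pos: [0.4814, -0.0704, 0.2417]
tool_rot: [180.0, -0.0, 42.6]
force: [0.9, -1.0, -0.6]
grip_width: 0.0868
grasp_force: 0.0
```

{"method": "arm_command", "body": {"series": [[[33,-34,0],-0.148],[[67,-67,0],-0.296],[[100,-101,0],-0.444],[[134,-134,0],-0.592],[[167,-168,0],-0.74]]}}

```text
time_s: 3.2
tool_pos: [0.4916, 0.1669, 0.2406]
tool_rot: [180.0, -0.0, 85.0]
force: [1.1, -0.2, 0.8]
grip_width: 0.087
grasp_force: 0.0
```

{"method": "arm_command", "body": {"series": [[[43,-19,0],-0.13],[[87,-38,0],-0.26],[[130,-57,0],-0.26],[[174,-77,0],-0.26],[[174,-77,0],-0.26]]}}

```text
time_s: 3.7
tool_pos: [0.4259, 0.3535, 0.2408]
tool_rot: [-179.9, -0.3, 100.3]
force: [-0.0, 1.3, 0.6]
grip_width: 0.0871
grasp_force: 0.0
```

Run:
```python
from h import *
import cv2
o=env.get_obs(); print(o["time_s"],o["tool_pos"],o["tool_rot"],o["joint_velocities"].round(1))
p,d=viewer.read_camera("wrist"); T=wristT(o,viewer.calibration("wrist"));np.savez("pics/w3.npz",p=p,d=d,T=T); cv2.imwrite("pics/w3.png",p)
```

```text
3.7 [0.42585745 0.35345647 0.24084434] [-179.90241103   -0.33376758  100.27666845] [ 3.4 -1.4  4.6  1.2  1.9  1.4  4.3]
```

View pics/w3.png

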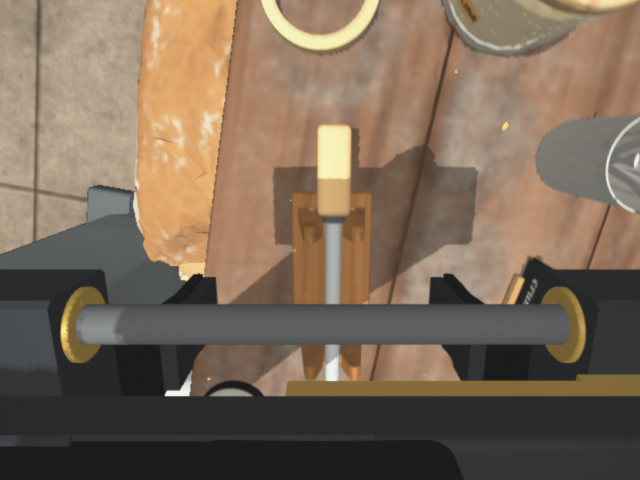

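The wrist view shows the handle at columns 318–351 and rows 125–215. The rod runs down columns 326–340 to row 380, between the notch uprights at rows 205 and 370. Next I compute the grasp.

Run:
```python
from h import *
c=viewer.calibration("wrist");w=np.load("pics/w3.npz");T=w["T"];d=w["d"];p=w["p"].astype(int)
print("row edges")
for v in (135,150,165,185,205,225,240,260,280,365,375):
    r=p[v,295:375]; g=np.abs(np.diff(r.sum(1))); print(v,[(295+i,int(g[i])) for i in np.where(g>60)[0]], d[v,334])
for n,u,v in (("counter",400,120),("handletop",334,160),("rod",333,260),("handleend",334,126),("handlefront",334,215),("rodfar",332,375)):
    o,r=ray(c,T,u,v); print(n,((o+r*d[v,u])*1e3).round(1))
g=np.abs(np.diff(p[110:230,334].sum(1))); print([(110+i,int(g[i])) for i in np.where(g>60)[0]])
```

```text
row edges
135 [(np.int64(316), 70), (np.int64(317), 122), (np.int64(349), 69), (np.int64(350), 145), (np.int64(351), 107)] 0.28893864
150 [(np.int64(316), 64), (np.int64(317), 129), (np.int64(349), 91), (np.int64(350), 147), (np.int64(351), 78)] 0.29056197
165 [(np.int64(316), 81), (np.int64(317), 114), (np.int64(349), 112), (np.int64(350), 132), (np.int64(358), 64)] 0.29367185
185 [(np.int64(316), 64), (np.int64(317), 73), (np.int64(349), 67)] 0.2966938
205 [(np.int64(317), 64)] 0.30134112
225 [] 0.31139377
240 [] 0.31342134
260 [] 0.31724602
280 [(np.int64(324), 61)] 0.3216283
365 [(np.int64(302), 124), (np.int64(303), 76), (np.int64(322), 95), (np.int64(324), 65), (np.int64(325), 107), (np.int64(337), 94), (np.int64(338), 122), (np.int64(360), 82), (np.int64(372), 78)] 0.33839056
375 [(np.int64(316), 62), (np.int64(317), 63), (np.int64(324), 100), (np.int64(325), 93), (np.int64(337), 86), (np.int64(338), 62), (np.int64(346), 66), (np.int64(369), 61), (np.int64(370), 70)] 0.34135002
counter [480.  441.2   1. ]
handletop [424.8 400.9  97.4]
rod [438.  327.6  90.7]
handleend [420.6 423.3  97.4]
handlefront [432.2 362.   93.3]
rodfar [455.2 231.6  89.8]
[(np.int64(124), 69), (np.int64(178), 66), (np.int64(222), 83), (np.int64(223), 78)]
```

{"method": "arm_command", "body": {"series": [[[0,0,60],0],[[0,0,60],0],[[0,0,60],0],[[0,0,60],0],[[0,0,60],0]]}}

```text
time_s: 4.25
tool_pos: [0.4313, 0.3466, 0.1823]
tool_rot: [179.9, -0.1, 99.6]
force: [0.7, 0.7, 0.0]
grip_width: 0.0866
grasp_force: 0.0
```

```bash
cat >> h.py <<'E'
def delta(target,yaw):
    o=env.get_obs(); M=R.from_euler('xyz',o["tool_rot"],degrees=True).as_matrix()
    M=R.from_euler('xyz',[180,0,o["tool_rot"][2]],degrees=True).as_matrix()
    print("t",round(o["time_s"],2),"pos",(o["tool_pos"]*1e3).round(1),"rot",o["tool_rot"].round(2),"shift mm",(M.T@(np.array(target)-o["tool_pos"]*1e3)).round(1),"turn rad",round(np.radians(o["tool_rot"][2]-yaw),4),"F",o["force"].round(2),"M",o["wrist_torque"].round(3))
E
python3 -c "
from h import *
delta([426.1,393.0,74],100.18)"
```

```text
t 4.25 pos [431.3 346.6 182.3] rot [ 1.7986e+02 -6.0000e-02  9.9620e+01] shift mm [ 46.6   2.6 108.3] turn rad -0.0098 F [0.66 0.67 0.05] M [ 0.003 -0.153  0.012]
```

{"method": "arm_command", "body": {"series": [[[24,1.3,25],-0.01],[[46.6,2.6,50],-0.01],[[46.6,2.6,80],-0.01],[[46.6,2.6,108],-0.01],[[46.6,2.6,108],-0.01]]}}

```text
time_s: 4.75
tool_pos: [0.4237, 0.3911, 0.0702]
tool_rot: [-179.7, 0.1, 100.3]
force: [-0.7, -0.7, -0.1]
grip_width: 0.087
grasp_force: 0.0
```

Run:
```python
from h import *
delta([426.1,393.0,74],100.18)
```

```text
t 4.75 pos [423.7 391.1  70.2] rot [-1.7974e+02  1.5000e-01  1.0025e+02] shift mm [ 1.5  2.7 -3.8] turn rad 0.0012 F [-0.71 -0.7  -0.08] M [-0.033 -0.072 -0.009]
```

{"method": "arm_command", "body": {"series": [[[0,0,0],0],[[0,0,0],0],[[0,0,0],0],[[0,0,0],0],[[0,0,0],0]], "grip": 0.1}}

```text
time_s: 5.25
tool_pos: [0.4252, 0.3929, 0.0733]
tool_rot: [179.9, -0.0, 100.2]
force: [0.6, 0.4, -1.2]
grip_width: 0.0545
grasp_force: 0.0
```

Run:
```python
from h import *
delta([426.1,393.0,74],100.18)
import cv2
o=env.get_obs();p,d=viewer.read_camera("wrist");np.savez("pics/w4.npz",p=p,d=d,T=wristT(o,viewer.calibration("wrist"))); cv2.imwrite("pics/w4.png",p)
```

```text
t 5.25 pos [425.2 392.9  73.3] rot [ 1.7993e+02 -1.0000e-02  1.0024e+02] shift mm [-0.   0.9 -0.7] turn rad 0.001 F [ 0.56  0.37 -1.22] M [ 0.011 -0.055 -0.013]
```

View pics/w4.png

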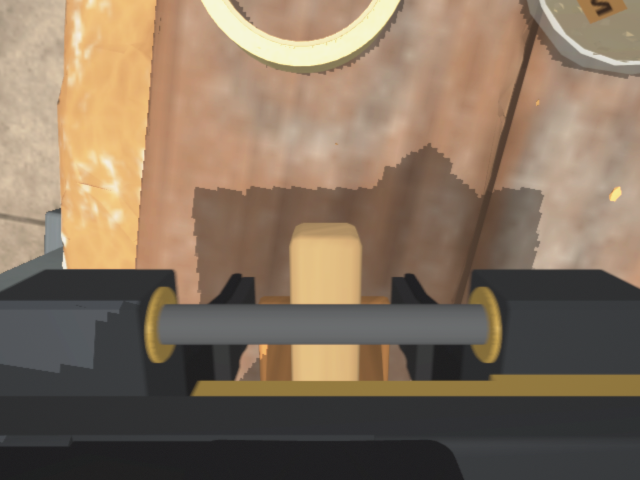

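The wrist view shows the handle (columns 290–361) about 1 mm right of the finger middle (x≈322). I correct that and close.

{"method": "arm_command", "body": {"series": [[[0,0.9,-0.5],0],[[0,0.9,-0.5],0],[[0,0.9,-0.5],0],[[0,0.9,-0.5],0],[[0,0.9,-0.5],0]], "grip": 1, "grip_force": 15}}

```text
time_s: 5.8
tool_pos: [0.4257, 0.3929, 0.0729]
tool_rot: [-180.0, 0.0, 100.3]
force: [1.0, -0.3, 0.3]
grip_width: 0.0243
grasp_force: 15.0
```

{"method": "arm_command", "body": {"series": [[[0,0,0],0],[[0,0,0],0],[[0,0,0],0],[[0,0,0],0],[[0,0,0],0]], "grip": 1, "grip_force": 60}}

```text
time_s: 6.3
tool_pos: [0.4256, 0.3929, 0.0729]
tool_rot: [-180.0, 0.0, 100.3]
force: [-0.1, 0.8, 0.9]
grip_width: 0.0235
grasp_force: 60.0
```

Run:
```python
from h import *
delta([426.1,393.0,74],100.18)
```

```text
t 6.3 pos [425.6 392.9  72.9] rot [-1.7999e+02  1.0000e-02  1.0026e+02] shift mm [ 0.   0.5 -1.1] turn rad 0.0014 F [-0.09  0.85  0.86] M [-0.022 -0.115  0.009]
```

{"method": "arm_command", "body": {"series": [[[0,0,-15],0],[[0,0,-50],0],[[0,0,-95],0],[[0,0,-140],0],[[0,0,-170],0]]}}

```text
time_s: 6.8
tool_pos: [0.4258, 0.3941, 0.2475]
tool_rot: [179.8, -0.1, 100.3]
force: [0.8, 0.4, -1.9]
grip_width: 0.0237
grasp_force: 60.0
```

{"method": "arm_command", "body": {"series": [[[-40,6,0],0.03],[[-88,13,0],0.06],[[-136,20,0],0.09],[[-184,27,0],0.12],[[-232,33.5,0],0.144]]}}

```text
time_s: 7.3
tool_pos: [0.5001, 0.1691, 0.2442]
tool_rot: [179.9, 0.0, 92.0]
force: [0.7, 0.6, -2.0]
grip_width: 0.0236
grasp_force: 60.0
```

{"method": "arm_command", "body": {"series": [[[-46,-2,0],0],[[-92,-3,0],0],[[-138,-5,0],0],[[-184,-6,0],0],[[-230,-8,0],0]]}}

```text
time_s: 7.8
tool_pos: [0.4997, -0.0609, 0.2442]
tool_rot: [179.9, 0.0, 92.0]
force: [1.5, -0.8, -1.9]
grip_width: 0.0236
grasp_force: 60.0
```

{"method": "arm_command", "body": {"series": [[[-40,-23,0],0],[[-70,-40,15],0],[[-84.4,-46.2,45],0],[[-84.4,-46.2,80],0],[[-84.4,-46.2,100],0]]}}

```text
time_s: 8.3
tool_pos: [0.4552, -0.1456, 0.1415]
tool_rot: [-179.9, -0.1, 91.9]
force: [-0.4, 0.1, -1.8]
grip_width: 0.0237
grasp_force: 60.0
```

{"method": "arm_command", "body": {"series": [[[0,0,20],0],[[0,0,40],0],[[0,0,50],0],[[0,0,50],0],[[0,0,50],0]]}}

```text
time_s: 8.8
tool_pos: [0.4574, -0.1455, 0.094]
tool_rot: [179.9, 0.0, 92.0]
force: [-0.2, -1.0, -0.7]
grip_width: 0.0235
grasp_force: 60.0
```

Run:
```python
from h import *
import cv2
delta([456.8,-146,55.1],92)
o=env.get_obs();p,d=viewer.read_camera("wrist");np.savez("pics/w5.npz",p=p,d=d,T=wristT(o,viewer.calibration("wrist")))
p2,_=viewer.read_camera("scene"); p3,_=viewer.read_camera("top")
cv2.imwrite("pics/w5.png",np.vstack([np.hstack([p[::2,::2],cv2.resize(p3[200:280,385:525],(440,240),interpolation=2)]),cv2.resize(p2[165:245,320:480],(760,360),interpolation=2)]))
```

```text
t 8.8 pos [ 457.4 -145.5   94. ] rot [1.7994e+02 2.0000e-02 9.2020e+01] shift mm [-0.5 -0.6 38.9] turn rad 0.0004 F [-0.22 -1.   -0.71] M [ 0.117 -0.135  0.   ]
```

View pics/w5.png

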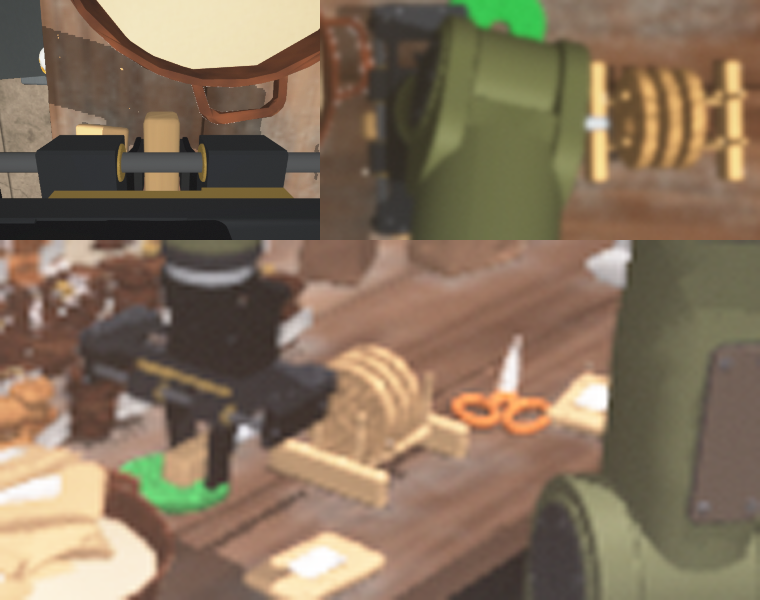

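The composite shows the handle held squarely. In the top view the tip sits just before the first bread at (603,123), and the scene view shows nothing in the way. I lower and feed in slowly.

{"method": "arm_command", "body": {"series": [[[-5,-0.5,12],0],[[-10,-0.5,26],0],[[-15.5,-0.5,39],0],[[-15.5,-0.5,39],0],[[-15.5,-0.5,39],0]]}}

```text
time_s: 9.45
tool_pos: [0.4563, -0.1609, 0.0532]
tool_rot: [-179.9, -0.1, 92.0]
force: [-0.1, -0.1, -1.7]
grip_width: 0.0238
grasp_force: 60.0
```

Run:
```python
from h import *
delta([457.3,-161,55.1],92)
c=viewer.calibration("top"); p,d=viewer.read_camera("top"); np.savez("pics/t6.npz",p=p,d=d)
import cv2
print("exp tip",463.3,-332.9)
for v in range(236,247):
    print(v,[tuple((np.array(sum(([o+r*d[v,u]] for o,r in [ray(c,c["T"],u,v)]),[])[0])*1e3).round(0).astype(int)) for u in (473,475,477,479,481)])
```

```text
t 9.45 pos [ 456.3 -160.9   53.2] rot [-1.7991e+02 -7.0000e-02  9.1980e+01] shift mm [-0.1  1.  -1.9] turn rad -0.0004 F [-0.11 -0.1  -1.66] M [ 0.116 -0.156 -0.007]
exp tip 463.3 -332.9
236 [(np.int64(480), np.int64(-328), np.int64(32)), (np.int64(481), np.int64(-336), np.int64(23)), (np.int64(483), np.int64(-350), np.int64(-5)), (np.int64(480), np.int64(-344), np.int64(34)), (np.int64(479), np.int64(-344), np.int64(52))]
237 [(np.int64(477), np.int64(-329), np.int64(30)), (np.int64(477), np.int64(-334), np.int64(29)), (np.int64(479), np.int64(-347), np.int64(4)), (np.int64(477), np.int64(-344), np.int64(32)), (np.int64(476), np.int64(-344), np.int64(52))]
238 [(np.int64(474), np.int64(-329), np.int64(30)), (np.int64(475), np.int64(-334), np.int64(29)), (np.int64(477), np.int64(-349), np.int64(-2)), (np.int64(475), np.int64(-344), np.int64(34)), (np.int64(474), np.int64(-345), np.int64(48))]
239 [(np.int64(471), np.int64(-328), np.int64(33)), (np.int64(472), np.int64(-334), np.int64(31)), (np.int64(474), np.int64(-349), np.int64(0)), (np.int64(472), np.int64(-345), np.int64(32)), (n
[... 1023 characters left out ...]
, np.int64(-318), np.int64(65)), (np.int64(456), np.int64(-322), np.int64(70)), (np.int64(460), np.int64(-350), np.int64(-2)), (np.int64(458), np.int64(-346), np.int64(28)), (np.int64(457), np.int64(-345), np.int64(49))]
245 [(np.int64(455), np.int64(-329), np.int64(29)), (np.int64(455), np.int64(-334), np.int64(32)), (np.int64(457), np.int64(-350), np.int64(-2)), (np.int64(455), np.int64(-345), np.int64(32)), (np.int64(454), np.int64(-344), np.int64(52))]
246 [(np.int64(452), np.int64(-328), np.int64(32)), (np.int64(452), np.int64(-335), np.int64(29)), (np.int64(454), np.int64(-349), np.int64(-1)), (np.int64(452), np.int64(-346), np.int64(29)), (np.int64(452), np.int64(-346), np.int64(46))]
```

{"method": "arm_command", "body": {"series": [[[-3,1,-1],0],[[-6,1,-1],0],[[-9,1,-1],0],[[-12,1,-1],0],[[-13,1,-1],0]]}}

```text
time_s: 10.0
tool_pos: [0.4583, -0.1746, 0.0552]
tool_rot: [180.0, 0.0, 92.0]
force: [-0.3, 1.1, -1.1]
grip_width: 0.0235
grasp_force: 60.0
```

{"method": "arm_command", "body": {"series": [[[-1,0,0],0],[[-2,0,0],0],[[-3,0,0],0],[[-4,0,0],0],[[-4,0,0],0]]}}

```text
time_s: 10.5
tool_pos: [0.4584, -0.1781, 0.055]
tool_rot: [-180.0, 0.0, 92.0]
force: [-0.4, 0.5, -1.4]
grip_width: 0.0233
grasp_force: 60.0
```

Run:
```python
from h import *
delta([457.3,-178,55.1],92)
```

```text
t 10.5 pos [ 458.4 -178.1   55. ] rot [-1.8e+02  1.0e-02  9.2e+01] shift mm [ 0.2 -1.1 -0.1] turn rad -0.0 F [-0.43  0.47 -1.43] M [ 0.046 -0.106 -0.036]
```

{"method": "arm_command", "body": {"series": [[[-0.6,0,0],0],[[-1.2,0,0],0],[[-1.8,0,0],0],[[-2.4,0,0],0],[[-2.5,0,0],0]]}}

```text
time_s: 11.0
tool_pos: [0.4585, -0.1806, 0.0551]
tool_rot: [180.0, 0.0, 92.0]
force: [0.2, 1.0, -1.0]
grip_width: 0.0236
grasp_force: 60.0
```

{"method": "arm_command", "body": {"series": [[[-0.6,0,0],0],[[-1.2,0,0],0],[[-1.8,0,0],0],[[-2.0,0,0],0],[[-2.0,0,0],0]]}}

```text
time_s: 11.5
tool_pos: [0.4585, -0.1826, 0.055]
tool_rot: [-180.0, 0.0, 92.0]
force: [-0.6, 0.2, -0.9]
grip_width: 0.0233
grasp_force: 60.0
```

{"method": "arm_command", "body": {"series": [[[-1,0,0],0],[[-2,0,0],0],[[-3,0,0],0],[[-4,0,0],0],[[-4,0,0],0]]}}

```text
time_s: 12.0
tool_pos: [0.4587, -0.1867, 0.055]
tool_rot: [-180.0, 0.0, 92.0]
force: [-0.3, 1.1, -1.4]
grip_width: 0.0235
grasp_force: 60.0
```

{"method": "arm_command", "body": {"series": [[[-1,0,0],0],[[-2,0,0],0],[[-3,0,0],0],[[-4,0,0],0],[[-5,0,0],0]]}}

```text
time_s: 12.5
tool_pos: [0.4589, -0.1916, 0.055]
tool_rot: [-180.0, 0.0, 92.0]
force: [0.2, -0.2, -0.5]
grip_width: 0.0236
grasp_force: 60.0
```

Run:
```python
from h import *
delta([457.3,-195.8,55.1],92)
```

```text
t 12.5 pos [ 458.9 -191.6   55. ] rot [-1.8e+02  1.0e-02  9.2e+01] shift mm [-4.1 -1.7 -0.1] turn rad -0.0 F [ 0.18 -0.25 -0.53] M [ 0.082 -0.112 -0.019]
```

{"method": "arm_command", "body": {"series": [[[-0.5,1.2,-0.5],0],[[-1.5,1.2,-0.5],0],[[-2.5,1.2,-0.5],0],[[-3.5,1.2,-0.5],0],[[-4.5,1.2,-0.5],0]]}}

```text
time_s: 13.0
tool_pos: [0.4602, -0.1961, 0.0555]
tool_rot: [-180.0, 0.0, 92.0]
force: [-0.1, 0.6, -2.1]
grip_width: 0.0236
grasp_force: 60.0
```

{"method": "arm_command", "body": {"series": [[[-0.4,0,0],0],[[-0.8,0,0],0],[[-1.2,0,0],0],[[-1.6,0,0],0],[[-2,0,0],0]]}}

```text
time_s: 13.5
tool_pos: [0.4603, -0.198, 0.0555]
tool_rot: [-180.0, 0.0, 92.0]
force: [-0.2, 0.0, -1.3]
grip_width: 0.0235
grasp_force: 60.0
```

{"method": "arm_command", "body": {"series": [[[-0.4,0,0],0],[[-0.8,0,0],0],[[-1.2,0,0],0],[[-1.2,0,0],0],[[-1.2,0,0],0]]}}

```text
time_s: 14.0
tool_pos: [0.4604, -0.1987, 0.0555]
tool_rot: [-180.0, -0.0, 92.0]
force: [-0.8, 2.3, -0.4]
grip_width: 0.023
grasp_force: 60.0
```

{"method": "arm_command", "body": {"series": [[[3,0,0],0],[[3,3,-3],0],[[3,3,-3],0],[[1.5,3,-3],0],[[0,3,-3],0]]}}

```text
time_s: 14.5
tool_pos: [0.4633, -0.1988, 0.0585]
tool_rot: [-180.0, -0.0, 92.0]
force: [-0.3, 3.7, -0.8]
grip_width: 0.0231
grasp_force: 60.0
```

{"method": "arm_command", "body": {"series": [[[-0.3,0,0],0],[[-0.6,0,0],0],[[-0.9,0,0],0],[[-1,0,0],0],[[-1,0,0],0]]}}

```text
time_s: 15.0
tool_pos: [0.4633, -0.1989, 0.0583]
tool_rot: [-180.0, -0.1, 92.0]
force: [-0.8, 5.5, -1.5]
grip_width: 0.0235
grasp_force: 60.0
```

{"method": "arm_command", "body": {"series": [[[4,0,0],0],[[4,4.5,0],0],[[4,4.5,0],0],[[2.5,4.5,0],0],[[1,4.5,0],0]]}}

```text
time_s: 15.5
tool_pos: [0.4678, -0.1989, 0.0585]
tool_rot: [-180.0, -0.0, 92.0]
force: [0.1, 2.5, -1.6]
grip_width: 0.0235
grasp_force: 60.0
```

{"method": "arm_command", "body": {"series": [[[-0.3,0,0],0],[[-0.6,0,0],0],[[-0.8,0,0],0],[[-0.8,0,0],0],[[-0.8,0,0],0]]}}

```text
time_s: 16.0
tool_pos: [0.4678, -0.199, 0.0584]
tool_rot: [-180.0, -0.0, 92.0]
force: [0.5, 4.9, -0.9]
grip_width: 0.0239
grasp_force: 60.0
```

{"method": "arm_command", "body": {"series": [[[4,0,0],0],[[4,4,2.5],0],[[4,4,2.5],0],[[2.5,4,2.5],0],[[1,4,2.5],0]]}}

```text
time_s: 16.5
tool_pos: [0.4719, -0.1991, 0.0561]
tool_rot: [180.0, 0.0, 92.0]
force: [-1.4, 0.6, -0.6]
grip_width: 0.0232
grasp_force: 60.0
```

{"method": "arm_command", "body": {"series": [[[-0.3,0,0],0],[[-0.6,0,0],0],[[-0.8,0,0],0],[[-0.8,0,0],0],[[-0.8,0,0],0]]}}

```text
time_s: 17.0
tool_pos: [0.4718, -0.1993, 0.056]
tool_rot: [-180.0, 0.0, 92.0]
force: [-0.9, 0.2, -0.2]
grip_width: 0.0234
grasp_force: 60.0
```

Run:
```python
from h import *
delta([467,-199,55.1],92)
import cv2
p,d=viewer.read_camera("top"); cv2.imwrite("pics/t7.png",cv2.resize(p[205:275,440:540],(800,560),interpolation=cv2.INTER_CUBIC))
```

```text
t 17.0 pos [ 471.8 -199.3   56. ] rot [-1.800e+02  1.000e-02  9.201e+01] shift mm [ 0.5 -4.8  0.9] turn rad 0.0001 F [-0.93  0.25 -0.19] M [ 0.02   0.002 -0.057]
```

View pics/t7.png

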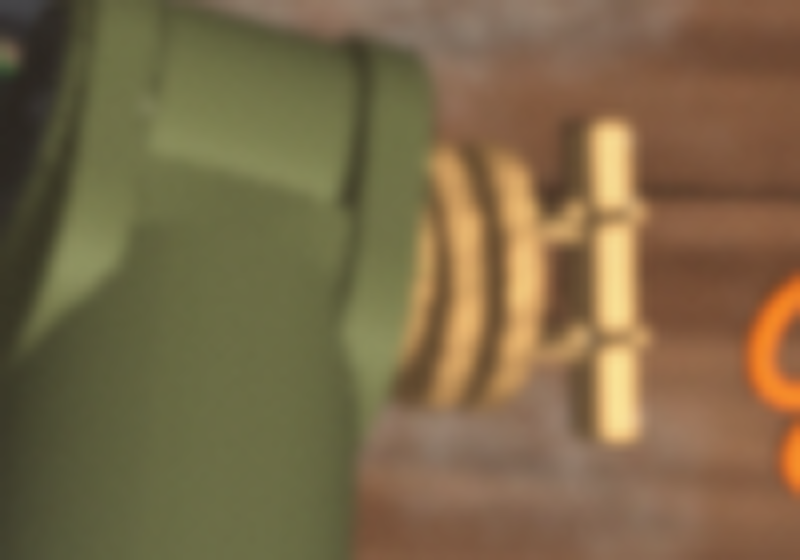

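The top view shows all three breads still standing (about columns 425, 460 and 520) and the force has dropped, so the tip is in the second hole. I advance gently.

{"method": "arm_command", "body": {"series": [[[-0.5,0,0],0],[[-1,0,0],0],[[-1.5,0,0],0],[[-2,0,0],0],[[-2.5,0,0],0]]}}

```text
time_s: 17.55
tool_pos: [0.4719, -0.2019, 0.056]
tool_rot: [-180.0, 0.0, 92.0]
force: [-1.0, 0.4, -0.1]
grip_width: 0.0235
grasp_force: 60.0
```

{"method": "arm_command", "body": {"series": [[[-0.5,0,0],0],[[-1,0,0],0],[[-1.5,0,0],0],[[-2,0,0],0],[[-2.5,0,0],0]]}}

```text
time_s: 18.05
tool_pos: [0.472, -0.2044, 0.056]
tool_rot: [-180.0, 0.0, 92.0]
force: [-0.3, 0.5, -0.8]
grip_width: 0.0238
grasp_force: 60.0
```

{"method": "arm_command", "body": {"series": [[[-0.5,0,0],0],[[-1,0,0],0],[[-1.5,0,0],0],[[-2,0,0],0],[[-2.5,0,0],0]]}}

```text
time_s: 18.55
tool_pos: [0.4721, -0.2069, 0.056]
tool_rot: [-180.0, 0.0, 92.0]
force: [-0.4, 0.7, -0.2]
grip_width: 0.0234
grasp_force: 60.0
```

{"method": "arm_command", "body": {"series": [[[-1,0,0],0],[[-2,0,0],0],[[-3,-1,-1.5],0],[[-4,-2,-3],0],[[-4,-2.6,-3.5],0]]}}

```text
time_s: 19.05
tool_pos: [0.4695, -0.2111, 0.0596]
tool_rot: [-180.0, 0.0, 92.0]
force: [-0.0, -0.2, -1.3]
grip_width: 0.0234
grasp_force: 60.0
```

{"method": "arm_command", "body": {"series": [[[-1,0,0],0],[[-2,0,0],0],[[-3,0,0],0],[[-4,0,0],0],[[-5,0,0],0]]}}

```text
time_s: 19.55
tool_pos: [0.4698, -0.216, 0.0595]
tool_rot: [-180.0, 0.0, 92.0]
force: [-0.2, 0.4, -1.7]
grip_width: 0.0233
grasp_force: 60.0
```

{"method": "arm_command", "body": {"series": [[[-0.5,0,0],0],[[-1,0,0],0],[[-1.5,0,0],0],[[-2,0,0],0],[[-2,0,0],0]]}}

```text
time_s: 20.05
tool_pos: [0.4699, -0.218, 0.0596]
tool_rot: [180.0, 0.0, 92.0]
force: [0.4, -0.2, -1.7]
grip_width: 0.0237
grasp_force: 60.0
```

{"method": "arm_command", "body": {"series": [[[-0.4,0,0],0],[[-0.8,0,0],0],[[-1.2,0,0],0],[[-1.2,0,0],0],[[-1.2,0,0],0]]}}

```text
time_s: 20.55
tool_pos: [0.4699, -0.2192, 0.0595]
tool_rot: [-180.0, 0.0, 92.0]
force: [-0.2, 0.0, -1.5]
grip_width: 0.023
grasp_force: 60.0
```

{"method": "arm_command", "body": {"series": [[[-0.5,0,0],0],[[-1,0,0],0],[[-1.5,0,0],0],[[-2,0,0],0],[[-2,0,0],0]]}}

```text
time_s: 21.05
tool_pos: [0.47, -0.2213, 0.0596]
tool_rot: [-180.0, 0.0, 92.0]
force: [-0.1, 0.3, -2.3]
grip_width: 0.0236
grasp_force: 60.0
```

{"method": "arm_command", "body": {"series": [[[-0.5,0,0],0],[[-1,0,0],0],[[-1.5,0,0],0],[[-2,0,0],0],[[-2,0,0],0]]}}

```text
time_s: 21.55
tool_pos: [0.4701, -0.2233, 0.0595]
tool_rot: [-180.0, 0.0, 92.0]
force: [0.3, -0.1, -1.5]
grip_width: 0.0234
grasp_force: 60.0
```

{"method": "arm_command", "body": {"series": [[[-1,0,0],0],[[-2,0,0],0],[[-3,0,0],0],[[-4,0,0],0],[[-5,0,0],0]]}}

```text
time_s: 22.05
tool_pos: [0.4703, -0.2282, 0.0595]
tool_rot: [-180.0, 0.0, 92.0]
force: [-0.2, 0.2, -1.8]
grip_width: 0.0232
grasp_force: 60.0
```

{"method": "arm_command", "body": {"series": [[[-3,0,0],0],[[-8,0,0],0],[[-13,0,0],0],[[-18,0,0],0],[[-22,0,0],0]]}}

```text
time_s: 22.55
tool_pos: [0.471, -0.2509, 0.0595]
tool_rot: [180.0, 0.0, 92.0]
force: [-1.0, 1.3, -2.4]
grip_width: 0.0234
grasp_force: 60.0
```

{"method": "arm_command", "body": {"series": [[[-4,0,0],0],[[-9,0,0],0],[[-14,0,0],0],[[-19,0,0],0],[[-22,0,0],0]]}}

```text
time_s: 23.05
tool_pos: [0.4718, -0.2728, 0.0596]
tool_rot: [180.0, 0.0, 92.0]
force: [-0.4, 0.6, -2.1]
grip_width: 0.0232
grasp_force: 60.0
```

{"method": "arm_command", "body": {"series": [[[0,0,0],0],[[0,0,0],0],[[0,0,0],0],[[0,0,-2],0],[[0,0,-4],0]]}}

```text
time_s: 23.55
tool_pos: [0.4718, -0.2718, 0.0636]
tool_rot: [-180.0, -0.0, 92.0]
force: [0.5, -0.2, -3.4]
grip_width: 0.0235
grasp_force: 60.0
```

Run:
```python
from h import *
delta([470,-273,59.5],92)
import cv2
p,d=viewer.read_camera("top"); q,_=viewer.read_camera("scene")
cv2.imwrite("pics/t8.png",np.vstack([cv2.resize(p[205:265,460:540],(800,300),interpolation=cv2.INTER_CUBIC)[:, :],cv2.resize(q[175:235,360:440],(800,300),interpolation=cv2.INTER_CUBIC)]))
```

```text
t 23.55 pos [ 471.8 -271.8   63.6] rot [-1.7999e+02 -1.0000e-02  9.2030e+01] shift mm [-1.1 -1.8  4.1] turn rad 0.0005 F [ 0.54 -0.24 -3.43] M [ 0.245 -0.068  0.034]
```

View pics/t8.png

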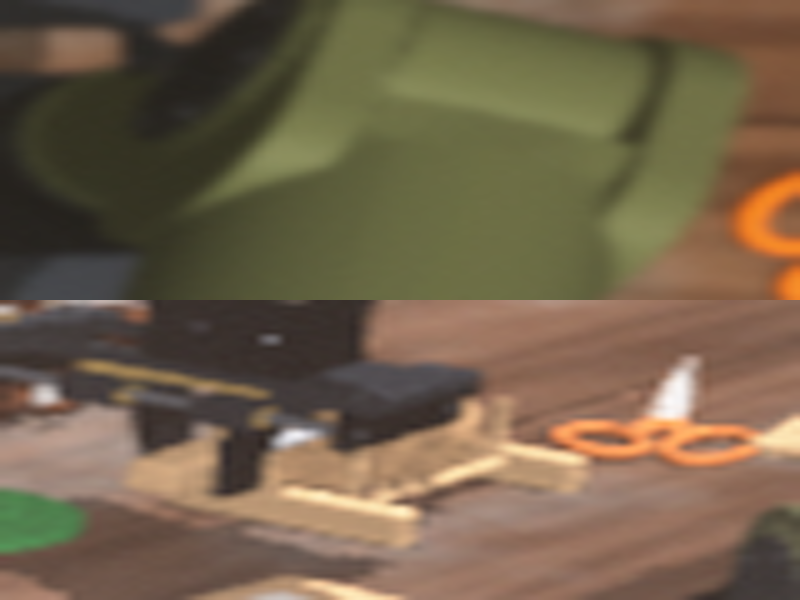

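The top view is blocked by the arm; the scene crop shows the gripper at the rack with the breads still behind it and the forces low. I lift vertically.

{"method": "arm_command", "body": {"series": [[[0,0,-4],0],[[0,0,-9],0],[[0,0,-15],0],[[0,0,-22],0],[[0,0,-30],0]]}}

```text
time_s: 24.15
tool_pos: [0.4719, -0.2721, 0.0943]
tool_rot: [180.0, 0.0, 92.0]
force: [0.9, 0.2, -2.7]
grip_width: 0.0237
grasp_force: 60.0
```

{"method": "arm_command", "body": {"series": [[[0,0,-10],0],[[0,0,-22],0],[[0,0,-36],0],[[0,0,-50],0],[[0,0,-64],0]]}}

```text
time_s: 24.65
tool_pos: [0.472, -0.2721, 0.1591]
tool_rot: [180.0, 0.0, 92.0]
force: [-0.4, 0.7, -2.8]
grip_width: 0.024
grasp_force: 60.0
```

{"method": "arm_command", "body": {"series": [[[0,0,-14],0],[[0,0,-28],0],[[0,0,-42],0],[[0,0,-54],0],[[0,0,-62],0]]}}

```text
time_s: 25.15
tool_pos: [0.4722, -0.2723, 0.221]
tool_rot: [179.9, 0.0, 92.0]
force: [-0.3, 0.1, -1.9]
grip_width: 0.0234
grasp_force: 60.0
```

{"method": "arm_command", "body": {"series": [[[0,0,-6],0],[[0,0,-11],0],[[0,0,-15],0],[[0,0,-17],0],[[0,0,-17],0]]}}

```text
time_s: 25.65
tool_pos: [0.4718, -0.2721, 0.2366]
tool_rot: [-180.0, 0.0, 92.0]
force: [-0.3, -0.1, -2.1]
grip_width: 0.0236
grasp_force: 60.0
```

Run:
```python
from h import *
delta([500,-60,240],92)
import cv2
p,d=viewer.read_camera("top"); q,_=viewer.read_camera("scene")
cv2.imwrite("pics/t9.png",np.vstack([cv2.resize(p[185:275,440:560],(800,300),interpolation=cv2.INTER_CUBIC),cv2.resize(q[140:230,350:470],(800,300),interpolation=cv2.INTER_CUBIC)]))
```

```text
t 25.65 pos [ 471.8 -272.1  236.6] rot [-180.      0.     92.01] shift mm [211.   35.6  -3.4] turn rad 0.0001 F [-0.26 -0.08 -2.07] M [ 0.232 -0.092 -0.011]
```

View pics/t9.png

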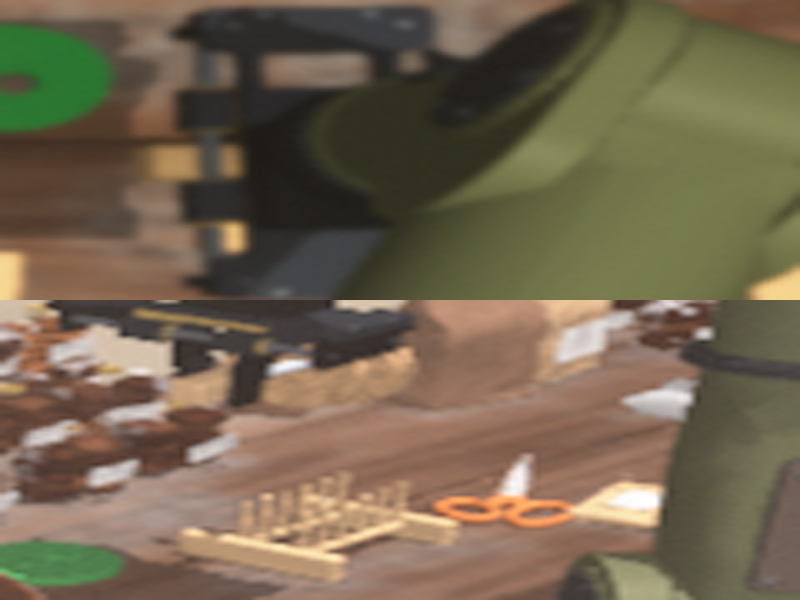

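The scene crop shows the rack empty, so all three breads are on the pole. I carry it back smoothly.

{"method": "arm_command", "body": {"series": [[[8,1,-2],0],[[24,4,-6],0],[[45,8,-11],0],[[70,12,-16],0],[[95,17,-20],0]]}}

```text
time_s: 26.25
tool_pos: [0.4858, -0.1739, 0.2572]
tool_rot: [180.0, -0.0, 92.1]
force: [0.6, -0.2, -1.6]
grip_width: 0.0233
grasp_force: 60.0
```

{"method": "arm_command", "body": {"series": [[[26,3,0],0],[[53,6,0],0],[[80,9,0],0],[[107,12,0],0],[[134,16,0],0]]}}

```text
time_s: 26.75
tool_pos: [0.4966, -0.0391, 0.257]
tool_rot: [180.0, 0.0, 92.1]
force: [0.9, -0.9, -2.4]
grip_width: 0.0236
grasp_force: 60.0
```

{"method": "arm_command", "body": {"series": [[[27,1,0],0],[[54,0,0],0],[[81,-1,0],0],[[108,-3,0],0],[[135,-6,0],0]]}}

```text
time_s: 27.25
tool_pos: [0.4853, 0.0955, 0.257]
tool_rot: [180.0, 0.0, 92.1]
force: [1.1, -0.2, -2.6]
grip_width: 0.0231
grasp_force: 60.0
```

{"method": "arm_command", "body": {"series": [[[27,-4,0],0],[[54,-9,0],0],[[81,-14,0],0],[[108,-19,0],0],[[135,-24,0],0]]}}

```text
time_s: 27.75
tool_pos: [0.456, 0.2293, 0.257]
tool_rot: [179.9, 0.0, 92.1]
force: [-0.1, 0.5, -2.1]
grip_width: 0.0236
grasp_force: 60.0
```

{"method": "arm_command", "body": {"series": [[[26,-5,0],0],[[50,-9,0],0],[[72,-13,0],0],[[91,-16,0],0],[[106,-19,0],0]]}}

```text
time_s: 28.25
tool_pos: [0.4328, 0.3348, 0.2571]
tool_rot: [180.0, -0.1, 92.2]
force: [0.0, 0.1, -2.7]
grip_width: 0.0234
grasp_force: 60.0
```

{"method": "arm_command", "body": {"series": [[[12,-2,0],-0.02],[[22,-3,0],-0.05],[[30,-4,0],-0.09],[[35,-4,0],-0.13],[[36,-4,0],-0.144]]}}

```text
time_s: 28.75
tool_pos: [0.4294, 0.3682, 0.2564]
tool_rot: [-180.0, -0.0, 100.4]
force: [-0.6, 0.5, -2.0]
grip_width: 0.0235
grasp_force: 60.0
```

Run:
```python
from h import *
delta([425.6,392.9,110],100.26)
```

```text
t 28.75 pos [429.4 368.2 256.4] rot [-1.7999e+02 -1.0000e-02  1.0040e+02] shift mm [ 24.9   0.8 146.4] turn rad 0.0025 F [-0.55  0.49 -1.97] M [ 0.244 -0.097  0.013]
```

{"method": "arm_command", "body": {"series": [[[6,0.8,0],0.002],[[13,0.8,0],0.002],[[20,0.8,0],0.002],[[25,0.8,0],0.002],[[25,0.8,0],0.002]]}}

```text
time_s: 29.25
tool_pos: [0.425, 0.3937, 0.2565]
tool_rot: [-180.0, -0.0, 100.2]
force: [-0.4, -0.3, -2.6]
grip_width: 0.0236
grasp_force: 60.0
```

```bash
cat > hist.py <<'E'
from h import *
import sys
zlo,zhi=float(sys.argv[1]),float(sys.argv[2])
delta([425.6,392.9,110],100.26)
yw=np.radians(10.2); ey=np.array([-np.sin(yw),np.cos(yw)]); ex=np.array([np.cos(yw),np.sin(yw)])
rest=np.array([.4256,.3929])-.102*ey
for n in ("top","scene"):
    p,d=viewer.read_camera(n);c=viewer.calibration(n);K=c["K"]
    v,u=np.nonzero(d>0);z=d[v,u]
    P=np.c_[(u-K[0,2])/K[0,0]*z,-(v-K[1,2])/K[1,1]*z,-z]@c["T"][:3,:3].T+c["T"][:3,3]
    s=(P[:,:2]-rest)@ey;l=(P[:,:2]-rest)@ex
    m=(abs(s)<.13)&(abs(l)<.05)&(P[:,2]>zlo)&(P[:,2]<zhi)
    print(n,m.sum()); col=p[v,u][m]; H=np.histogram(s[m],np.arange(-.13,.131,.005))[0]; 
    print([(int(-130+5*i),int(h)) for i,h in enumerate(H) if h])
    print("col",[(a,col[(abs(s[m]-a/1e3)<.005)].mean(0).astype(int).tolist(),P[m][:,2][(abs(s[m]-a/1e3)<.005)].max().round(3)) for a in range(-60,111,10) if (abs(s[m]-a/1e3)<.005).sum()>3])
E
python3 hist.py .19 .315
```

```text
t 29.25 pos [425.  393.7 256.5] rot [-1.7998e+02 -4.0000e-02  1.0024e+02] shift mm [ -0.9   0.4 146.5] turn rad -0.0004 F [-0.42 -0.29 -2.63] M [ 0.218 -0.014 -0.014]
top 1306
[(-70, 2), (-65, 11), (-60, 13), (-55, 10), (-50, 12), (-45, 10), (-40, 11), (-35, 11), (-30, 11), (-25, 185), (-20, 106), (-15, 72), (-5, 180), (0, 92), (5, 56), (15, 182), (20, 92), (25, 67), (35, 7), (40, 12), (45, 11), (50, 13), (55, 9), (60, 12), (65, 16), (70, 19), (75, 30), (80, 21), (85, 3), (90, 13), (95, 17)]
col [(-60, [192, 196, 201], np.float64(0.275)), (-50, [205, 206, 207], np.float64(0.28)), (-40, [204, 205, 207], np.float64(0.277)), (-30, [206, 207, 206], np.float64(0.276)), (-20, [71, 107, 138], np.float64(0.308)), (-10, [83, 134, 175], np.float64(0.307)), (0, [65, 103, 136], np.float64(0.31)), (10, [75, 119, 158], np.float64(0.309)), (20, [59, 94, 124], np.float64(0.31)), (30, [68, 107, 143], np.float64(0.311)), (40, [121, 127, 132], np.float64(0.278)), (50, [127, 128, 128], np.float64(0.277)), (60, [128, 129, 129], np.float64(0.278)), (70, [77, 87, 95], np.float64(0.283)), (80, [79, 121, 154
[... 277 characters left out ...]
, 1), (55, 6), (60, 2), (65, 1), (70, 4), (75, 3), (80, 1), (85, 1), (90, 25), (95, 31), (100, 30), (105, 72), (110, 81), (115, 22), (120, 15), (125, 16)]
col [(-60, [220, 218, 224], np.float64(0.276)), (-20, [129, 159, 194], np.float64(0.306)), (-10, [107, 140, 179], np.float64(0.294)), (0, [108, 142, 181], np.float64(0.295)), (10, [109, 144, 183], np.float64(0.295)), (20, [106, 140, 178], np.float64(0.281)), (30, [109, 142, 182], np.float64(0.276)), (60, [148, 147, 152], np.float64(0.275)), (70, [110, 127, 148], np.float64(0.275)), (80, [97, 121, 149], np.float64(0.272)), (90, [81, 90, 104], np.float64(0.315)), (100, [63, 71, 84], np.float64(0.306)), (110, [60, 68, 81], np.float64(0.314))]
```

The breads sit at -18, +2 and +22 mm along the stand axis and the rod is level. I lower it into the notches.

{"method": "arm_command", "body": {"series": [[[-0.5,0.3,8],0],[[-0.9,0.3,22],0],[[-0.9,0.3,40],0],[[-0.9,0.3,58],0],[[-0.9,0.3,76],0]]}}

```text
time_s: 29.85
tool_pos: [0.426, 0.3908, 0.1784]
tool_rot: [-179.9, 0.1, 100.1]
force: [0.8, 0.5, -2.0]
grip_width: 0.0234
grasp_force: 60.0
```

{"method": "arm_command", "body": {"series": [[[0,0,17],0],[[0,0,34],0],[[0,0,50],0],[[0,0,62],0],[[0,0,70],0]]}}

```text
time_s: 30.35
tool_pos: [0.4259, 0.3914, 0.1091]
tool_rot: [-179.9, 0.0, 100.1]
force: [0.1, 0.3, -3.0]
grip_width: 0.0235
grasp_force: 60.0
```

{"method": "arm_command", "body": {"series": [[[0,0,3],0],[[0,0,3],0],[[0,0,3],0],[[0,0,3],0],[[0,0,3],0]]}}

```text
time_s: 30.85
tool_pos: [0.4265, 0.392, 0.1081]
tool_rot: [179.9, -0.0, 100.1]
force: [-0.1, -0.3, -1.8]
grip_width: 0.0237
grasp_force: 60.0
```

```bash
python3 -c "
from h import *
delta([425.6,392.9,72.9],100.26)"
```

```text
t 30.85 pos [426.5 392.  108.1] rot [ 1.7995e+02 -2.0000e-02  1.0014e+02] shift mm [ 1.1 -0.7 35.2] turn rad -0.0022 F [-0.08 -0.3  -1.75] M [ 0.219 -0.057  0.005]
```

Rod at about 120 mm: lowering into the notch with a small lateral correction.

{"method": "arm_command", "body": {"series": [[[1,-0.7,4],-0.002],[[1,-0.7,10],-0.002],[[1,-0.7,16],-0.002],[[1,-0.7,22],-0.002],[[1,-0.7,24],-0.002]]}}

```text
time_s: 31.35
tool_pos: [0.4249, 0.3921, 0.0823]
tool_rot: [-179.9, 0.0, 100.3]
force: [-0.6, -0.0, -3.2]
grip_width: 0.0237
grasp_force: 60.0
```

{"method": "arm_command", "body": {"series": [[[0,0,2],0],[[0,0,4],0],[[0,0,6],0],[[0,0,8],0],[[0,0,8],0]]}}

```text
time_s: 31.85
tool_pos: [0.4252, 0.3924, 0.0753]
tool_rot: [-180.0, 0.0, 100.3]
force: [0.3, 0.5, -2.2]
grip_width: 0.0231
grasp_force: 60.0
```

```bash
python3 -c "
from h import *
delta([425.6,392.9,72.9],100.26)"; python3 hist.py .02 .135 | grep -v col
```

```text
t 31.85 pos [425.2 392.4  75.3] rot [-1.7998e+02  2.0000e-02  1.0025e+02] shift mm [0.4 0.4 2.4] turn rad -0.0002 F [ 0.33  0.48 -2.2 ] M [ 0.186 -0.085  0.039]
t 31.85 pos [425.2 392.4  75.3] rot [-1.7998e+02  2.0000e-02  1.0025e+02] shift mm [  0.4   0.4 -34.7] turn rad -0.0002 F [ 0.33  0.48 -2.2 ] M [ 0.186 -0.085  0.039]
top 1348
[(-130, 26), (-125, 13), (-120, 14), (-115, 17), (-110, 47), (-105, 33), (-70, 4), (-65, 10), (-60, 68), (-55, 40), (-50, 40), (-45, 7), (-40, 10), (-35, 7), (-30, 8), (-25, 141), (-20, 65), (-15, 41), (-10, 3), (-5, 142), (0, 63), (5, 30), (10, 3), (15, 143), (20, 66), (25, 35), (30, 2), (35, 7), (40, 6), (45, 9), (50, 51), (55, 75), (60, 42), (65, 22), (70, 19), (75, 20), (80, 7), (90, 11), (95, 1)]
scene 856
[(-130, 6), (-125, 8), (-120, 9), (-115, 16), (-110, 31), (-105, 11), (-70, 2), (-65, 12), (-60, 29), (-55, 28), (-50, 25), (-45, 2), (-30, 6), (-25, 31), (-20, 45), (-15, 22), (-10, 2), (-5, 27), (0, 51), (5, 16), (15, 7), (20, 34), (25, 26), (30, 1), (45, 1), (50, 11), (55, 34), (60, 101), (65, 21), (70, 6), (85, 6), (90, 14), (95, 20), (100, 29), (105, 65), (110, 49), (115, 17), (120, 17), (125, 18)]
```

{"method": "arm_command", "body": {"series": [[[0,0.3,0.6],0],[[0,0.3,1.2],0],[[0,0.3,1.8],0],[[0,0.3,2.2],0],[[0,0.3,2.2],0]]}}

```text
time_s: 32.45
tool_pos: [0.4257, 0.3927, 0.0734]
tool_rot: [180.0, 0.0, 100.3]
force: [-0.0, 0.4, -1.8]
grip_width: 0.0238
grasp_force: 60.0
```

{"method": "arm_command", "body": {"series": [[[0,0,0.3],0],[[0,0,0.5],0],[[0,0,0.5],0],[[0,0,0.5],0],[[0,0,0.5],0]]}}

```text
time_s: 32.95
tool_pos: [0.4257, 0.3927, 0.0729]
tool_rot: [180.0, 0.0, 100.3]
force: [-1.0, -0.1, -0.2]
grip_width: 0.0233
grasp_force: 60.0
```

```bash
python3 -c "
from h import *
delta([425.6,392.9,72.9],100.26)"
```

```text
t 32.95 pos [425.7 392.7  72.9] rot [179.99   0.   100.26] shift mm [ 0.2 -0.1  0. ] turn rad -0.0 F [-0.98 -0.12 -0.22] M [ 0.008 -0.098 -0.019]
```

The weight has gone off the wrist (force and moment near zero). I release gently and back off.

{"method": "arm_command", "body": {"series": [[[0,0,0],0],[[0,0,0],0],[[0,0,0],0],[[0,0,0],0],[[0,0,0],0]], "grip": 1, "grip_force": 5}}

```text
time_s: 33.45
tool_pos: [0.4257, 0.3927, 0.0729]
tool_rot: [180.0, 0.0, 100.3]
force: [0.3, -0.7, 0.6]
grip_width: 0.0239
grasp_force: 5.0
```

{"method": "arm_command", "body": {"series": [[[0,0,0],0],[[0,0,0],0],[[0,0,0],0],[[0,0,0],0],[[0,0,0],0]], "grip": -0.3}}

```text
time_s: 33.95
tool_pos: [0.4256, 0.3926, 0.0728]
tool_rot: [-180.0, 0.0, 100.3]
force: [-0.2, -0.5, 0.2]
grip_width: 0.0535
grasp_force: 0.0
```

{"method": "arm_command", "body": {"series": [[[0,0,-10],0],[[0,0,-35],0],[[0,0,-70],0],[[0,0,-110],0],[[0,0,-150],0]]}}

```text
time_s: 34.45
tool_pos: [0.4252, 0.3927, 0.225]
tool_rot: [180.0, -0.0, 100.3]
force: [0.7, 0.6, 0.7]
grip_width: 0.0567
grasp_force: 0.0
```

{"method": "arm_command", "body": {"series": [[[40,0,0],0],[[70,0,0],0],[[90,0,0],0],[[90,0,0],0],[[90,0,0],0]]}}

```text
time_s: 34.95
tool_pos: [0.4094, 0.4811, 0.2231]
tool_rot: [-180.0, 0.0, 100.3]
force: [-1.2, -0.8, 0.6]
grip_width: 0.0564
grasp_force: 0.0
```

Run:
```python
exec(open("h.py").read())
import cv2
o=env.get_obs();print(o["time_s"],o["tool_pos"],o["force"])
yw=np.radians(10.2); ey=np.array([-np.sin(yw),np.cos(yw)]); ex=np.array([np.cos(yw),np.sin(yw)])
rest=np.array([.4256,.3929])-.102*ey
p,d=viewer.read_camera("top");c=viewer.calibration("top");K=c["K"];v,u=np.nonzero(d>0);z=d[v,u]
P=np.c_[(u-K[0,2])/K[0,0]*z,-(v-K[1,2])/K[1,1]*z,-z]@c["T"][:3,:3].T+c["T"][:3,3]
s=(P[:,:2]-rest)@ey;l=(P[:,:2]-rest)@ex
m=(abs(s)<.15)&(abs(l)<.05)&(P[:,2]>.105)&(P[:,2]<.14); H=np.histogram(s[m],np.arange(-.15,.151,.005))[0];print("breads",[(int(-150+5*i),int(h)) for i,h in enumerate(H) if h])
for a,b in ((-.068,-.063),(-.045,-.03),(.035,.047),(.075,.13)):
    m=(s>a)&(s<b)&(abs(l)<.011)&(P[:,2]>.075)&(P[:,2]<.11); print(a,b,m.sum(),"lat",np.median(l[m]).round(4),"ztop",np.median(P[m][:,2]).round(4))
m=(abs(l)<.01)&(P[:,2]>.075)&(P[:,2]<.11); print("s range",s[m&(abs(s)<.16)].min(),s[m&(abs(s)<.16)].max())
```

```text
34.95 [0.40939437 0.4810917  0.22307259] [-1.17711253 -0.82620395  0.57583127]
breads [(-150, 13), (-145, 16), (-140, 15), (-135, 9), (-130, 1), (-25, 35), (-20, 52), (-15, 35), (-5, 50), (0, 52), (5, 29), (15, 51), (20, 49), (25, 36), (55, 1), (110, 1)]
-0.068 -0.063 7 lat -0.0005 ztop 0.0904
-0.045 -0.03 26 lat -0.0011 ztop 0.0895
0.035 0.047 18 lat -0.0015 ztop 0.0907
0.075 0.13 166 lat -0.0004 ztop 0.0977
s range -0.1378242038324283 0.13829366492281917
```

{"method": "arm_command", "body": {"series": [[[0,0,0],0],[[0,0,0],0],[[0,0,0],0],[[0,0,0],0],[[0,0,0],0]]}}

```text
time_s: 35.5
tool_pos: [0.4097, 0.481, 0.2228]
tool_rot: [180.0, 0.0, 100.2]
force: [-0.4, 0.3, -0.1]
grip_width: 0.0567
grasp_force: 0.0
```

{"method": "arm_command", "body": {"series": [[[0,0,0],0],[[0,0,0],0],[[0,0,0],0],[[0,0,0],0],[[0,0,0],0]]}}

```text
time_s: 36.0
tool_pos: [0.4095, 0.4813, 0.2228]
tool_rot: [-180.0, 0.0, 100.3]
force: [0.1, 0.3, -0.1]
grip_width: 0.0567
grasp_force: 0.0
```

```bash
python3 -c "
from cell import env
print(env.sign_off())"
```

```text
the job is handed in; nothing more can be done
None
```

The pole is back in both notches of the stand with all three breads between the uprights, and I handed the job in at 36 s; the sign-off gave no verdict, but a last camera measurement showed the rod level and centred, and the highest wrist force I read while probing was 5.5 N.

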